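# Rock the chipped print out of its nest

## Task

Three white printed locating blocks are stuck upright in cleaning nests on the perforated bench: find the one with an upper corner missing and work it loose by rocking it to one side and then to the other, against each of its nest's stiff sliding cheeks in turn, without pulling hard while it is still caught. Once it is free lift it straight up and finish while holding it upright and still, just clear of its nest, with its underside about 2 cm above the cheeks. Leave the other two blocks seated and everything else where it lies.

Things in the scene. Friction and masses are not known exactly. Their poses are not given: they have to be found in the camera images.
- chipped_mid (a point): the chipped block: white printed nylon, about 70 g, 112 mm tall; a slab 40 mm (x) by 12 mm (y) on a foot 40 x 24 mm, 23 mm tall, round underneath. Its upper +x corner, 22 mm wide and 24 mm tall, is missing. Point: in the middle of the slab, 74 mm above the underside, half-way up what stands out of the nest; good to grip here or up to 12 mm higher, across the 12 mm. z up
- chipped_foot (a point): centre of the chipped block's underside (its lowest point when upright); seated, it is 10 mm above the table in the middle of the nest, the block's axes parallel to the nest's. Pulled straight up, the block is stopped after 5 mm: the cheeks' lips overlap its foot
- chipped_tip (a point): point on the chipped block's middle axis 112 mm above its underside, level with its top; as the block leans this goes to nest +y or -y
- nest_a: the chipped block's nest: grey base plate 70 x 100 x 10 mm fixed to the table, steel end stops at its x ends and a dark steel sliding cheek on its +y and on its -y side. Origin: centre of the underside; x along the block's 40 mm width, y from cheek to cheek, z up. The cheeks' tops are 46 mm, the end stops' 40 mm above the table
- nest_a_left (a joint): m, how far nest_a's +y cheek has slid outward (to nest +y); starts at 0 to 0.0012, stops at 0.010. Stiff: it moves at about 7 N and stays where it is pushed. Its lip (38 to 46 mm above the table) begins 6.5 mm plus this value from the nest's middle plane; the block's foot (12 mm each side) lifts out when both cheeks are out by more than 0.006
- nest_a_right (a joint): m, how far nest_a's -y cheek has slid outward (to nest -y); starts at 0 to 0.0012, stops at 0.010. Stiff: it moves at about 7 N and stays where it is pushed. Its lip (38 to 46 mm above the table) begins 6.5 mm plus this value from the nest's middle plane; the block's foot (12 mm each side) lifts out when both cheeks are out by more than 0.006
- good_b_mid (a point): a good block, like the chipped one but with both upper corners, stuck in another nest like nest_a; to be left seated. Point: in the middle of its slab, 74 mm above its underside
- good_c_mid (a point): a good block, like the chipped one but with both upper corners, stuck in another nest like nest_a; to be left seated. Point: in the middle of its slab, 74 mm above its underside
- star: white printed flat five-pointed star, 50 mm across, 8 mm thick, lying on the table; a bystander. Origin: centre of the underside
- flower: white printed flat scalloped disc, 44 mm across, 10 mm thick, lying on the table; a bystander. Origin: centre of the underside
- bone: white printed flat bone shape, 50 x 26 mm, 9 mm thick, lying on the table; a bystander. Origin: centre of the underside
- ring: white printed flat ring, 40 mm across, 10 mm thick, lying on the table; a bystander. Origin: centre of the underside
- tree: white printed flat fir-tree shape, 49 x 40 mm, 10 mm thick, lying on the table; a bystander. Origin: centre of the underside
- cookie: white printed flat plain disc, 44 mm across, 10 mm thick, lying on the table; a bystander. Origin: centre of the underside
- brush: hand brush lying on the table, a bystander. Origin near its middle, x along it
- nest_a_axis (a point): middle of nest_a, 22 mm above the table: the block's round foot (12 mm radius cylinder along nest x) can turn in the nest about the line through here along nest x. Leaning the block 20 degrees to a side about it pushes the cheek there out by about 8 mm; a gripper must swing 22 to 24 degrees, as the block gives a little in the grip
Not all that is in view belongs to the job. What is shaped like the part that bears chipped_mid but green is not meant.

How it is judged:
By the outcome, as a careful person would: the job done as asked, in the order asked, and still so for the second after the job is handed in, while the arm keeps its last pose, push and grip.
It also fails if it takes over 48 s, if anything falls off the work surface, if the arm or the gripper's body presses on something with over 40 N, if the wrist force passes 120 N, or if a joint passes its speed limit or range.

## Robot

A 6-joint arm with a two-finger parallel gripper is mounted at the origin on the work surface. World frame = base frame: x ahead of the robot, y to its left, z up, the work surface at z = 0. Lengths are in mm, angles in rad, forces in N, time in s.
With the tool pointing down it reaches from about 300 to 775 mm from the base axis. Payload 14.6 kg.
Tool frame: the origin (TCP) lies at the very end of the fingers, on their centre line; the grasp point (between the pads) lies 19 mm behind it; z points along the fingers, y is the direction in which the jaws open and shut (so a half turn about z gives the same grasp; the last joint's range is limited). The gripper opens to 85 mm and grips with 20 to 120 N. Pads are 22 mm wide; open, the fingers measure 114 mm over their backs; the gripper's body (76 mm by 85 mm) begins 54 mm behind the grasp point. The pads swing forward as they close: fully open they stand 13 mm farther back than shut.
Start: joints at [1.098, 0.3, 1.521, -0, 1.321, -0.067], TCP at [217.111, 505.324, 231.281] pointing down, gripper open.
Joint ranges: [-3.03, 3.03], [-0.79, 2.21], [0.23, 2.52], [-1.04, 4.18], [0, 3.07], [-2.55, 2.55]. Speed limits (rad/s): [2.22, 2.22, 2.57, 3.14, 3.14, 3.14].

## Interface

Orientations are given as [roll, pitch, yaw] about the fixed x, y, z axes, in that order (R = Rz(yaw) Ry(pitch) Rx(roll)).
In Python, from rig import bot gives the robot as it stands.
- The arm moves only by the shell command python3 -m pendant 'ROWS' [FORCE]. ROWS is JSON, a list of rows, each an object of numbers: "dx", "dy", "dz": the shift along the world's x, y, z in mm; "rx", "ry", "rz": the turn, a rotation vector about the world's x, y, z in rad; "hand": the opening, from 0 (shut) to 1 (fully open). In form: [{"dx": .., "dy": .., "dz": .., "rx": .., "ry": .., "rz": .., "hand": ..}, ...]. A call has 1 to 20 rows; each row shifts and turns the commanded pose from where the row before left it; what a row does not reach is not made up. A row lasts 1/12 s, in which the tool goes at most 41.7 mm and 7.16 degrees, less where a joint would pass 70% of its speed; a pose out of reach is approached as far as the arm can. A call is refused whole if a number of a shift passes 41.7 or a number of a turn 0.125, either way. A call with a gripper value outside its range is refused whole. The fingers move at their own pace and stop on an object; FORCE is the grip in N (left out, the last holds). Time passes only in rows, so rows that do not move let the fingers close. It gives the time, the measured TCP pose, the force and the opening at its end, in the units of the state.
- bot.get_state(): the state, without advancing time (a new reading comes with each control period).
- bot.grab_frame(name): name is "side" or "top"; returns (picture, depth): 420x560x3 uint8, red, green, blue; 420x560 float32, mm along the optical axis (not along the pixel's ray), 0 where there is no reading.
- bot.camera_model(name): a dict with "fx", "fy", "cx", "cy" (pixels), "origin" and "rotation" of the camera in the world. Camera axes: x right, y up, looking along -z (the intrinsics and any distortion apply to the point x, -y, -z); pixel columns grow to the right and rows downward; lengths in mm; the calibration is good to about 2 mm. A picture is of the moment at which its call begins. camera_model takes no time and is no camera call.
- bot.sign_off(): hands the job in, once; it reports no verdict.
Trained networks look in the newest picture that a camera, given by its name, has taken for a name from the list of things; names that differ only in an ending like _2 or _b are one class to them, and where a whole thing is asked for, a point or a joint stands for the part that bears it (a point fixed in the world has none). Each returns a list of dicts, best first, with "conf" (0 to 1); they miss things now and then, are a little off and sometimes report something else, mostly with a low value. They report only what shows in the picture. A call takes as long as a camera call. They do not tell look-alikes from the thing itself.
- bot.recognise(target, camera): "at" ([row, column] in pixels, amid what is visible of it).
- bot.cut_out(target, camera): "pixels" (420x560 bool, what is visible of it) and "at" ([row, column] in pixels, amid what is visible of it).
- bot.landmark_of(target, camera): "at" ([row, column] in pixels: a listed point, or the origin of a listed thing).
The state is a dict: "time": time; "joints": joint angles; "qd": joint speeds; "joint_efforts": joint torques, N m; "tool_pos": TCP position; "ee_rot": TCP orientation; "wrist_force": force on the tool from outside, world axes, zero at the start; "moment": the same for the moment, N m; "finger_gap": opening from 0.0 (shut) to 1.0 (fully open).
Only numpy, scipy, OpenCV 4.12 (cv2) and the standard library are available. Lean on these libraries where they do the work, as an engineer would, in place of code of your own. Each camera call takes 0.05 s, during which the arm holds its last target. There are 200 camera calls.

## Working session

There is one attempt and no reset: what is moved stays moved. The work goes in short steps, Python scripts to look and compute and a shell command to move; the robot and the scene stay as the last step left them, time stands still between calls to the robot, and variables do not carry over. Pictures are saved under pics/ and viewed, about 8 in all and at most 12, crops included, and the job is handed in when it is done.

```bash
mkdir -p pics
cat > h.py <<'E'
import numpy as np, cv2
from rig import bot
def save(img,name): cv2.imwrite('pics/'+name+'.png',cv2.cvtColor(np.ascontiguousarray(img),cv2.COLOR_RGB2BGR))
def ray(cam,at):
    m=bot.camera_model(cam); r,c=at
    d=np.array([(c-m['cx'])/m['fx'],-(r-m['cy'])/m['fy'],-1.0])
    return np.array(m['origin']),np.array(m['rotation'])@d
def onz(cam,at,z):
    o,d=ray(cam,at); return o+d*(z-o[2])/d[2]
def depthpt(cam,at,depth):
    o,d=ray(cam,at); return o+d*depth
def proj(cam,p):
    m=bot.camera_model(cam); q=np.array(m['rotation']).T@(np.array(p)-np.array(m['origin']))
    return np.array([m['cy']-m['fy']*q[1]/-q[2], m['cx']+m['fx']*q[0]/-q[2]])
E
python3 - <<'E'
from h import *
print(bot.camera_model('top'));print(bot.camera_model('side'))
for c in('top','side'):
    p,d=bot.grab_frame(c); save(p,c+'0'); np.save(c+'0.npy',d)
    for n in('chipped_mid','chipped_foot','chipped_tip','nest_a','good_b_mid'):
        for x in bot.landmark_of(n,c):
            r,k=map(int,x['at']); z=d[min(max(r,0),419),min(max(k,0),559)]
            print(c,n,round(x['conf'],2),np.round(x['at']),np.round(depthpt(c,x['at'],z)))
print(bot.get_state())
E
```

```text
{'fx': 486.86459636527127, 'fy': 486.86459636527127, 'cx': 268.3111069371992, 'cy': 209.0156626152098, 'origin': array([ 504.62534491,  -57.32633162, 1335.27734763]), 'rotation': array([ 0.08162478, -0.01565039, -1.57951588])}
{'fx': 395.80935820206935, 'fy': 395.80935820206935, 'cx': 278.42438778390203, 'cy': 209.72972062680486, 'origin': array([322.94755601, 665.08667975, 692.88943125]), 'rotation': array([ 0.9192985 , -0.00301483, -2.76994463])}
top chipped_mid 0.6 [250. 243.] [2447. 1885. 3278.]
top chipped_mid 0.51 [264. 194.] [2431. 1869. 3261.]
top chipped_foot 0.56 [261. 196.] [2447. 1885. 3278.]
top chipped_foot 0.41 [251. 244.] [2444. 1882. 3274.]
top chipped_tip 0.62 [250. 239.] [2452. 1890. 3283.]
top chipped_tip 0.49 [259. 192.] [2581. 2019. 3412.]
top nest_a 0.94 [249. 244.] [2551. 1989. 3382.]
top good_b_mid 0.58 [219. 351.] [2452. 1890. 3283.]
side chipped_mid 0.92 [284. 307.] [2663. 3005. 3033.]
side chipped_mid 0.85 [238. 312.] [2897. 3239. 3267.]
side chipped_mid 0.55 [264. 313.] [2950. 3292. 3320.]
side chipped_foot 0.81 [306. 306.] [2752. 3094. 3122.]
side chippe
[... 293 characters left out ...]
6. 3908. 3936.]
{'time': 0.6, 'joints': array([ 1.09843773e+00,  2.99927784e-01,  1.52104114e+00, -2.32809324e-05,
        1.32069689e+00, -6.65953689e-02]), 'qd': array([-2.62980985e-04, -8.77598106e-05, -3.43599744e-05,  2.95877046e-04,
        1.68021600e-04, -7.84652516e-05]), 'joint_efforts': array([ 1.69321224e-04, -5.43168104e+01, -3.61897695e+01, -3.65392179e-05,
        5.87566392e-04,  6.75611818e-05]), 'tool_pos': array([217.09004167, 505.3159894 , 231.24791603]), 'ee_rot': array([-3.14151816e+00,  1.76378773e-05,  2.73583519e+00]), 'wrist_force': array([ 0.01198485, -0.60495635,  0.31107863]), 'moment': array([0.01866236, 0.00028793, 0.00338403]), 'finger_gap': 1.000425661270585}
```

View pics/top0.png

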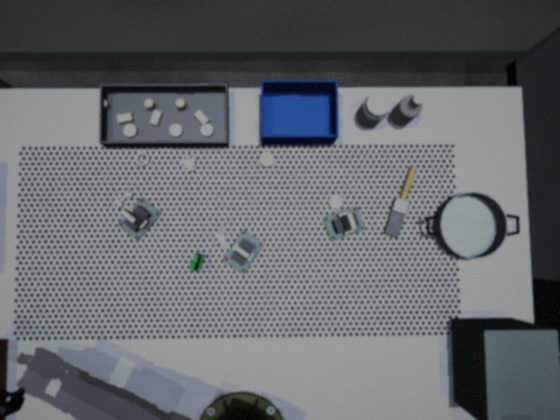

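View pics/side0.png

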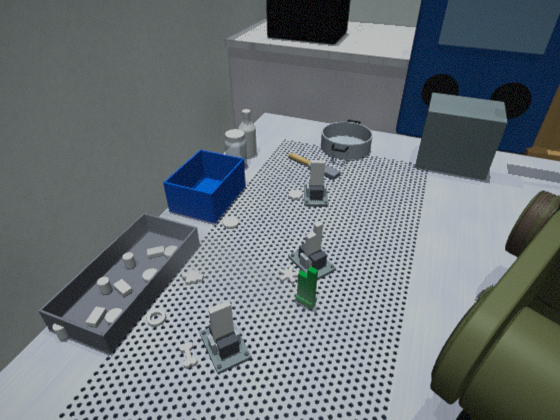

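The top view shows nests at about (250,243), (218,138) and (222,344). In the side view the blocks are at (240,312), (322,222) and (172,317), and the green look-alike is at (285,307). The white block at side (240,312) appears to have the missing corner, so I'll check it in a crop and fix the rotation handling.

```bash
sed -i "s/^from rig import bot/from rig import bot\nfrom scipy.spatial.transform import Rotation as Ro\ndef RM(m): return Ro.from_euler('xyz',m['rotation']).as_matrix()/; s/np.array(m\['rotation'\])/RM(m)/g" h.py
python3 - <<'E'
from h import *
a=cv2.imread('pics/side0.png')[205:305,255:375]; b=cv2.imread('pics/top0.png')[205:285,195:295]
cv2.imwrite('pics/crop1.png',np.hstack([cv2.resize(a,(480,400),interpolation=2),cv2.resize(b,(320,256),interpolation=2) if 0 else cv2.resize(b,(300,240),interpolation=2).repeat(1,0)[:240] if 0 else cv2.copyMakeBorder(cv2.resize(b,(300,240),interpolation=2),0,160,0,0,0)]))
T=np.load('top0.npy');S=np.load('side0.npy')
m=bot.camera_model('top')
for c,D,at in [('top',T,(250,239)),('top',T,(249,244)),('side',S,(238,312)),('side',S,(226,317)),('side',S,(260,308)),('side',S,(267,312)),('side',S,(284,307))]:
    print(c,at,np.round(depthpt(c,at,D[at])), np.round(onz(c,at,0)))
# nest orientation from top: pixels of table-fixed nest mask
p,d=bot.grab_frame('top'); 
for x in bot.cut_out('nest_a','top'):
    k=x['pixels'];rc=np.argwhere(k);print(round(x['conf'],2),np.round(x['at']),k.sum())
    P=np.array([onz('top',q,10) for q in rc])[:,:2].astype(np.float32);print(cv2.minAreaRect(P))
for n in('nest_a','chipped_mid','nest_a_left','nest_a_right','chipped_foot'):
  for x in bot.landmark_of(n,'top'): print(n,round(x['conf'],2),np.round(x['at'],1),np.round(onz('top',x['at'],{'nest_a':0,'chipped_mid':84,'chipped_foot':10}.get(n,40))))
p,d=bot.grab_frame('side')
for x in bot.cut_out('nest_a','side'):
    k=x['pixels'];rc=np.argwhere(k);print(round(x['conf'],2),np.round(x['at']),k.sum())
    P=np.array([depthpt('side',q,d[tuple(q)]) for q in rc if d[tuple(q)]>0]);print(np.round(P.min(0)),np.round(P.max(0)))
for n,z in dict(nest_a=0,chipped_mid=84,chipped_foot=10,chipped_tip=122).items():
  for x in bot.landmark_of(n,'side'): print(n,round(x['conf'],2),np.round(x['at'],1),np.round(onz('side',x['at'],z)))
E
```

```text
top (250, 239) [502.  -2.  98.] [502.   2.   0.]
top (249, 244) [505. -13.  48.] [505. -12.   0.]
side (238, 312) [497.   2.  92.] [ 524. -100.    0.]
side (226, 317) [491. -10. 120.] [ 526. -153.    0.]
side (260, 308) [499.  18.  36.] [508. -18.   0.]
side (267, 312) [464. 111. 114.] [492.   1.   0.]
side (284, 307) [470. 119.  70.] [486.  58.   0.]
0.75 [247. 246.] 817
((497.00445556640625, -9.665569305419922), (69.21553802490234, 99.50037384033203), 55.77775192260742)
nest_a 0.7 [248.2 244.4] [507. -13.   0.]
chipped_mid 0.45 [261.6 194.2] [474. 112.  84.]
chipped_mid 0.42 [252.  244.6] [497. -16.  84.]Traceback (most recent call last):
  File "<stdin>", line 14, in <module>
ValueError: it knows: bone, brush, chipped_foot, chipped_mid, chipped_tip, cookie, flower, good_b_mid, good_c_mid, nest, nest_a_axis, ring, star, tree
```

View pics/crop1.png

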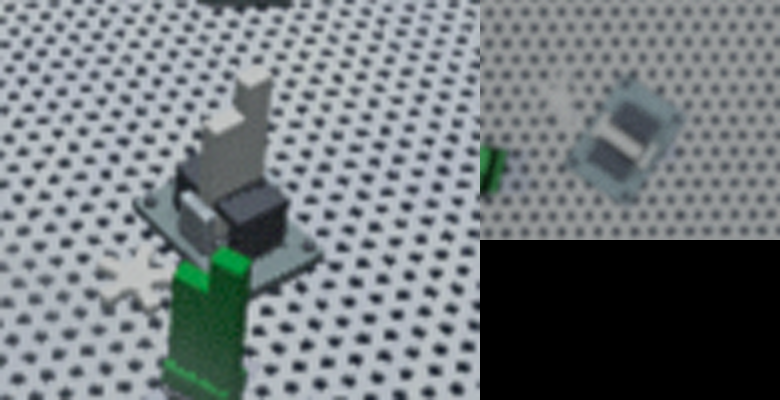

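The crop confirms it: the white block at side (240,312), top (250,243), has the corner missing on its left/near side, towards the star. The green one at side (285,307) is the look-alike, and the other two white blocks are whole. Next I'll refine the pose from the depth clouds.

Run:
```python
from h import *
from scipy.optimize import least_squares
ps,ds=bot.grab_frame('side'); pt,dt=bot.grab_frame('top')
def cloud(c,d):
    m=bot.camera_model(c); r,k=np.mgrid[0:420,0:560]
    D=np.stack([(k-m['cx'])/m['fx'],-(r-m['cy'])/m['fy'],-np.ones_like(r,float)],-1)@RM(m).T
    return np.array(m['origin'])+D*d[...,None]
for c,d in(('side',ds),('top',dt)):
    P=cloud(c,d).reshape(-1,3); P=P[d.ravel()>0]
    tab=P[(abs(P[:,0]-500)<150)&(abs(P[:,1]+8)<90)&(P[:,2]<8)&(P[:,2]>-10)];print(c,'table z',np.median(tab[:,2]))
    Q=P[np.hypot(P[:,0]-500,P[:,1]+8)<45]
    a=np.deg2rad(55.8);R=np.array([[np.cos(a),np.sin(a)],[-np.sin(a),np.cos(a)]])
    S=Q[(Q[:,2]>58)&(Q[:,2]<130)]
    L=(S[:,:2]-[500,-8])@R.T
    print('slab n',len(S),'x pct',np.percentile(L[:,0],[2,50,98]).round(1),'y pct',np.percentile(L[:,1],[2,50,98]).round(1),'z',np.percentile(S[:,2],[2,98]).round(1))
    print(' rect',cv2.minAreaRect(S[:,:2].astype(np.float32)))
    if c=='side':
        F=S[L[:,0]<12]; f=L[L[:,0]<12]
        print(' slope deg',np.rad2deg(np.polyfit(f[:,0],f[:,1],1)[0]))
        for lo,hi in((58,75),(75,95),(95,115)):
            g=(S[:,2]>lo)&(S[:,2]<hi); print(' z',lo,'y med',np.median(L[g,1]).round(1),'x',np.percentile(L[g,0],[3,97]).round(1))
for c in('top','side'):
  for n,z in dict(nest_a=0,chipped_mid=84,chipped_foot=10,chipped_tip=122,nest_a_axis=22).items():
    for x in bot.landmark_of(n,c):
      q=onz(c,x['at'],z)
      if np.hypot(q[0]-500,q[1]+8)<40: print(c,n,round(x['conf'],2),np.round(x['at'],1),np.round(q))
  for x in bot.cut_out('nest_a',c):
    rc=np.argwhere(x['pixels']);ctr=rc.mean(0)
    P=np.array([onz(c,q,10) for q in rc])[:,:2].astype(np.float32)
    if np.hypot(*(P.mean(0)-[500,-8]))<60:print(c,'rect',cv2.minAreaRect(P))
```

```text
side table z 1.5109151668468712
slab n 351 x pct [-21.4  -3.5  18.2] y pct [-2.7  8.  10.3] z [ 59.6 123.8]
 rect ((495.591796875, -7.516960144042969), (42.6763916015625, 15.522832870483398), 52.95046615600586)
 slope deg -1.87986051550826
 z 58 y med 8.1 x [-20.8  18.1]
 z 75 y med 8.3 x [-20.3  18. ]
 z 95 y med 7.6 x [-20.8  18. ]
top table z 1.1767561462127105
slab n 82 x pct [-22.6  -4.   15.6] y pct [-4.7  0.9  6.9] z [ 80.2 127. ]
 rect ((496.9798889160156, -9.975255966186523), (39.555233001708984, 12.116822242736816), 55.8346061706543)
top nest_a 0.86 [249.8 243.4] [502. -10.   0.]
top chipped_mid 0.66 [251.3 243.5] [499. -13.  84.]
top chipped_mid 0.53 [247.9 245.5] [507. -19.  84.]
top chipped_foot 0.44 [248.6 243.5] [506. -11.  10.]
top chipped_tip 0.38 [251.1 239.3] [500.  -4. 122.]
top nest_a_axis 0.59 [254.8 242.6] [489.  -9.  22.]
top rect ((496.14141845703125, -9.567588806152344), (68.5157470703125, 99.4460220336914), 55.89551544189453)
top rect ((480.2504577636719, 2.533660888671875), (36.04351043701172, 20.893600463867188), 55.95512008666992)
side nest_a 0.67 [265.3 313.5] [490.  -5.   0.]
side chipped_mid 0.6 [236.3 313.7] [498. -14.  84.]
side chipped_foot 0.82 [260.4 311.2] [498. -10.  10.]
side chipped_tip 0.97 [222.8 318.1] [491. -20. 122.]
side nest_a_axis 0.8 [255.  314.4] [493. -18.  22.]
side rect ((496.3450012207031, -14.562004089355469), (89.9121322631836, 116.81744384765625), 55.7203254699707)
```

```bash
python3 -m pendant '[{"dx":18.7,"dy":-34.3,"rz":-0.1178},{"dx":18.7,"dy":-34.3,"rz":-0.1178},{"dx":18.7,"dy":-34.3,"rz":-0.1178},{"dx":18.7,"dy":-34.3,"rz":-0.1178},{"dx":18.7,"dy":-34.3,"rz":-0.1178},{"dx":18.7,"dy":-34.3,"rz":-0.1178},{"dx":18.7,"dy":-34.3,"rz":-0.1178},{"dx":18.7,"dy":-34.3,"rz":-0.1178},{"dx":18.7,"dy":-34.3,"rz":-0.1178},{"dx":18.7,"dy":-34.3,"rz":-0.1178},{"dx":18.7,"dy":-34.3,"rz":-0.1178},{"dx":18.7,"dy":-34.3,"rz":-0.1178},{"dx":18.7,"dy":-34.3,"rz":-0.1178},{"dx":18.7,"dy":-34.3,"rz":-0.1178},{"dx":18.2,"dy":-34.1,"rz":-0.1178},{"dz":-20},{"dz":-20},{"dz":-10},{}]'
python3 - <<'E'
from h import *
s=bot.get_state();print({k:np.round(v,3) for k,v in s.items()})
p,d=bot.grab_frame('side');save(cv2.resize(p[130:330,200:440],(720,600),interpolation=2),'side1')
E
```

```text
{'time': np.float64(1.5), 'joints': array([ 1.098,  0.3  ,  1.521, -0.   ,  1.321, -0.067]), 'qd': array([ 0.   , -0.002,  0.   ,  0.001,  0.001, -0.001]), 'joint_efforts': array([-0.0000e+00, -5.4335e+01, -3.6198e+01, -0.0000e+00,  1.0000e-03,
       -0.0000e+00]), 'tool_pos': array([217.099, 505.318, 231.271]), 'ee_rot': array([-3.142,  0.   ,  2.736]), 'wrist_force': array([0.596, 0.216, 0.545]), 'moment': array([-0.021, -0.028,  0.03 ]), 'finger_gap': np.float64(1.0)}invalid input
```

View pics/side1.png

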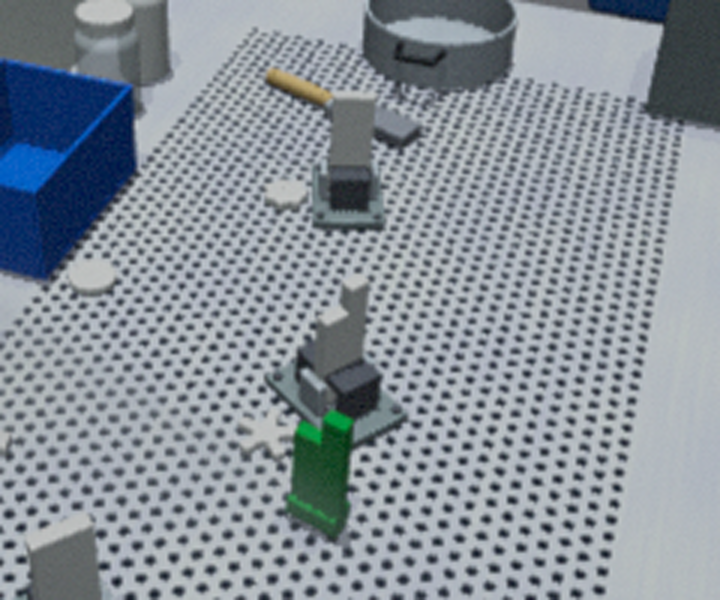

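The call was refused, so nothing moved; the view is unchanged with the chipped block at crop (340,330). The empty row is the likely cause.

```bash
python3 -m pendant '[{"dx":18.7,"dy":-34.3,"rz":-0.1178}]'; python3 -m pendant '[{"dx":18.7,"dy":-34.3,"dz":0,"rx":0,"ry":0,"rz":-0.1178,"hand":1}]'
```

```text
time: 1.63
tool_pos: [234.1, 473.4, 230.8]
ee_rot: [3.141, -0.001, 2.623]
wrist_force: [0.9, -1.2, -0.7]
finger_gap: 0.997invalid input
```

```bash
python3 -m pendant '[{"dx":18.7,"dy":-34.3,"rz":-0.1178},{"dx":18.7,"dy":-34.3,"rz":-0.1178},{"dx":18.7,"dy":-34.3,"rz":-0.1178},{"dx":18.7,"dy":-34.3,"rz":-0.1178},{"dx":18.7,"dy":-34.3,"rz":-0.1178},{"dx":18.7,"dy":-34.3,"rz":-0.1178},{"dx":18.7,"dy":-34.3,"rz":-0.1178},{"dx":18.7,"dy":-34.3,"rz":-0.1178},{"dx":18.7,"dy":-34.3,"rz":-0.1178},{"dx":18.7,"dy":-34.3,"rz":-0.1178},{"dx":18.7,"dy":-34.3,"rz":-0.1178},{"dx":18.7,"dy":-34.3,"rz":-0.1178},{"dx":18.7,"dy":-34.3,"rz":-0.1178},{"dx":18.2,"dy":-34.1,"rz":-0.1178},{"dz":-20},{"dz":-20},{"dz":-10},{"dz":-1}]'
python3 - <<'E'
from h import *
s=bot.get_state();print({k:np.round(v,3) for k,v in s.items()})
R=Ro.from_euler('xyz',s['ee_rot']).as_matrix();print('y ax deg',np.rad2deg(np.arctan2(R[1,1],R[0,1])),R[:,2])
p,d=bot.grab_frame('side');save(cv2.resize(p[130:330,200:440],(720,600),interpolation=2),'side2')
E
```

```text
{'time': np.float64(1.633), 'joints': array([ 1.042e+00,  2.520e-01,  1.584e+00,  1.000e-03,  1.306e+00,
       -1.100e-02]), 'qd': array([-0.82 , -0.684,  0.877, -0.023, -0.176,  0.76 ]), 'joint_efforts': array([ 11.811, -43.967, -41.177,   0.249,   0.721,  -2.682]), 'tool_pos': array([234.132, 473.45 , 230.831]), 'ee_rot': array([ 3.141e+00, -1.000e-03,  2.623e+00]), 'wrist_force': array([ 0.85 , -1.162, -0.651]), 'moment': array([0.018, 0.   , 0.037]), 'finger_gap': np.float64(0.997)}
y ax deg 60.30772297249144 [-6.25191694e-04  6.07328602e-04 -9.99999620e-01]invalid input
```

```bash
python3 -m pendant '[{"dx":18.7,"dy":-34.3,"rz":-0.1178},{"dx":18.7,"dy":-34.3,"rz":-0.1178}]'; echo; python3 -m pendant '[{"dx":18.7,"dy":-34.3,"dz":-2,"rz":-0.1178}]'
```

```text
invalid input
invalid input
```

```bash
python3 -m pendant '[{"dx":18.7,"dy":-34.3,"rz":-0.1178}]'; echo; python3 -m pendant --help; python3 -m pendant
```

```text
invalid input
invalid input: not JSON, or not a number
invalid input
```

```bash
python3 -m pendant '[{"dx":10.0,"dy":-20.0,"rz":-0.1}]'; echo; python3 -m pendant '[{"dx":18.7,"dy":-34.3,"rz":-0.1178}]' 40;echo; python3 -c "
from rig import bot;s=bot.get_state();print(s['time'],s['tool_pos'])"; ls -la; ps aux | tail -5
```

```text
1.6833 [237.57038925 467.18562873 230.7163339 ]
total 1856
drwxr-xr-x  3 agent agent   4096 Dec  5 12:27 .
drwxr-xr-x 23 root  root    4096 Dec  5 12:26 ..
-rw-r--r--  1 agent agent    729 Dec  5 12:27 h.py
drwxr-xr-x  2 agent agent   4096 Dec  5 12:29 pics
-rw-r--r--  1 agent agent 940928 Dec  5 12:27 side0.npy
-rw-r--r--  1 agent agent 940928 Dec  5 12:27 top0.npy
root       484  0.0  0.0      0     0 ?        I    12:27   0:00 [kworker/0:2]
agent      698  0.0  0.0   5896  3156 ?        S    12:30   0:00 bash /dev/fd/3
agent      699  0.0  0.0   5380  2348 ?        S    12:30   0:00 bash /dev/fd/3
agent      723  0.0  0.0   7100  4212 ?        R    12:30   0:00 ps aux
agent      724  0.0  0.0   7672  3304 ?        S    12:30   0:00 tail -5invalid input
invalid input
```

Full-key rows with a hand value below 1 are accepted, so I'll use those.

```bash
python3 -m pendant '[{"dx":18.5,"dy":-34,"dz":0,"rx":0,"ry":0,"rz":-0.1178,"hand":0.98},{"dx":18.5,"dy":-34,"dz":0,"rx":0,"ry":0,"rz":-0.1178,"hand":0.98},{"dx":18.5,"dy":-34,"dz":0,"rx":0,"ry":0,"rz":-0.1178,"hand":0.98},{"dx":18.5,"dy":-34,"dz":0,"rx":0,"ry":0,"rz":-0.1178,"hand":0.98},{"dx":18.5,"dy":-34,"dz":0,"rx":0,"ry":0,"rz":-0.1178,"hand":0.98},{"dx":18.5,"dy":-34,"dz":0,"rx":0,"ry":0,"rz":-0.1178,"hand":0.98},{"dx":18.5,"dy":-34,"dz":0,"rx":0,"ry":0,"rz":-0.1178,"hand":0.98},{"dx":18.5,"dy":-34,"dz":0,"rx":0,"ry":0,"rz":-0.1178,"hand":0.98},{"dx":18.5,"dy":-34,"dz":0,"rx":0,"ry":0,"rz":-0.1178,"hand":0.98},{"dx":18.5,"dy":-34,"dz":0,"rx":0,"ry":0,"rz":-0.1178,"hand":0.98},{"dx":18.5,"dy":-34,"dz":0,"rx":0,"ry":0,"rz":-0.1178,"hand":0.98},{"dx":18.5,"dy":-34,"dz":0,"rx":0,"ry":0,"rz":-0.1178,"hand":0.98},{"dx":18.5,"dy":-34,"dz":0,"rx":0,"ry":0,"rz":-0.1178,"hand":0.98},{"dx":18.5,"dy":-34,"dz":0,"rx":0,"ry":0,"rz":-0.1178,"hand":0.98},{"dx":0,"dy":0,"dz":-20,"rx":0,"ry":0,"rz":0,"hand":0.98},{"dx":0,"dy":0,"dz":-20,"rx":0,"ry":0,"rz":0,"hand":0.98},{"dx":0,"dy":0,"dz":-10,"rx":0,"ry":0,"rz":0,"hand":0.98},{"dx":0,"dy":0,"dz":0,"rx":0,"ry":0,"rz":0,"hand":0.98}]'
python3 - <<'E'
from h import *
s=bot.get_state();print({k:np.round(v,3) for k,v in s.items()})
R=Ro.from_euler('xyz',s['ee_rot']).as_matrix();print('y ax deg',np.rad2deg(np.arctan2(R[1,1],R[0,1])),R[:,2])
p,d=bot.grab_frame('side');save(cv2.resize(p[130:330,200:440],(720,600),interpolation=2),'side2')
E
```

```text
time: 3.35
tool_pos: [496.2, -8.5, 179.3]
ee_rot: [-3.138, 0.002, 0.97]
wrist_force: [-0.1, -0.4, -0.3]
finger_gap: 0.985
{'time': np.float64(3.35), 'joints': array([-0.091,  0.234,  1.731,  0.   ,  1.18 ,  0.51 ]), 'qd': array([ 0.007, -0.039, -0.042,  0.001,  0.048,  0.002]), 'joint_efforts': array([-6.5100e-01, -4.7768e+01, -3.3844e+01, -1.1000e-02, -6.8300e-01,
       -7.0000e-03]), 'tool_pos': array([496.157,  -8.514, 179.324]), 'ee_rot': array([-3.138e+00,  2.000e-03,  9.700e-01]), 'wrist_force': array([-0.059, -0.444, -0.33 ]), 'moment': array([0.033, 0.026, 0.02 ]), 'finger_gap': np.float64(0.985)}
y ax deg -34.419540819379215 [-3.56927490e-03  3.98924805e-04 -9.99993551e-01]
```

```bash
python3 -m pendant '[{"dx":0.5,"dy":-0.5,"dz":-25,"rx":0,"ry":0,"rz":0,"hand":0.8},{"dx":0,"dy":0,"dz":-30,"rx":0,"ry":0,"rz":0,"hand":0.6},{"dx":0,"dy":0,"dz":-30,"rx":0,"ry":0,"rz":0,"hand":0.6},{"dx":0,"dy":0,"dz":-15,"rx":0,"ry":0,"rz":0,"hand":0.6},{"dx":0,"dy":0,"dz":-8,"rx":0,"ry":0,"rz":0,"hand":0.5},{"dx":0,"dy":0,"dz":0,"rx":0,"ry":0,"rz":0,"hand":0.4},{"dx":0,"dy":0,"dz":0,"rx":0,"ry":0,"rz":0,"hand":0.4}]' 20
python3 - <<'E'
from h import *
p,d=bot.grab_frame('side');save(cv2.resize(p[160:310,220:400],(720,600),interpolation=2),'side3')
E
```

```text
time: 3.98
tool_pos: [498.1, -9.3, 74.6]
ee_rot: [3.14, -0.001, 0.97]
wrist_force: [0.3, 0.1, 1.1]
finger_gap: 0.398
```

View pics/side3.png

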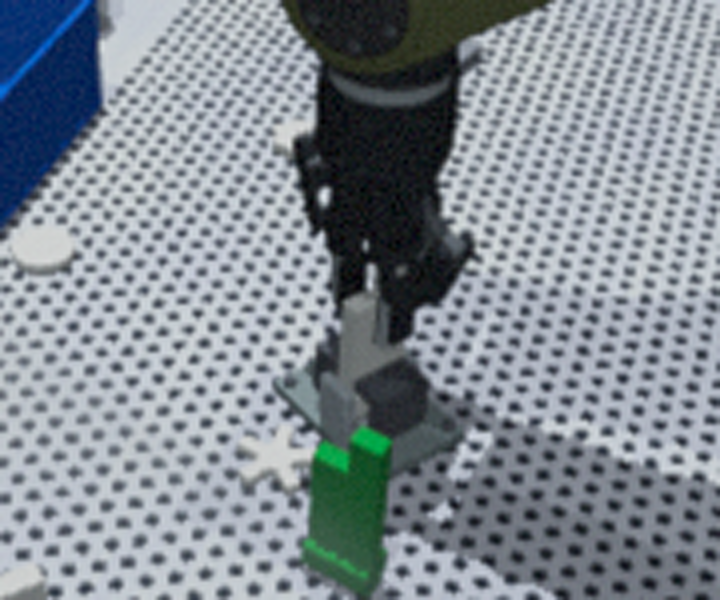

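The fingers straddle the chipped slab at crop (365,330), between the pads, with nothing else near the jaws. Closing.

```bash
python3 -m pendant '[{"dx":0,"dy":0,"dz":0,"rx":0,"ry":0,"rz":0,"hand":0.25},{"dx":0,"dy":0,"dz":0,"rx":0,"ry":0,"rz":0,"hand":0.2},{"dx":0,"dy":0,"dz":0,"rx":0,"ry":0,"rz":0,"hand":0.1},{"dx":0,"dy":0,"dz":0,"rx":0,"ry":0,"rz":0,"hand":0.05},{"dx":0,"dy":0,"dz":0,"rx":0,"ry":0,"rz":0,"hand":0.05},{"dx":0,"dy":0,"dz":0,"rx":0,"ry":0,"rz":0,"hand":0.05}]' 20
python3 -c "
from rig import bot;s=bot.get_state();print(s['wrist_force'],s['moment'],s['tool_pos'],s['ee_rot'])"
```

```text
time: 4.53
tool_pos: [497.4, -9.2, 74.2]
ee_rot: [3.142, -0.001, 0.969]
wrist_force: [-4.4, 3.0, 9.5]
finger_gap: 0.139
[-4.3710706   2.95559152  9.52929352] [0.63239452 0.88039303 0.00934714] [497.40219596  -9.21432091  74.23031649] [ 3.14151151e+00 -5.88118935e-04  9.68796469e-01]
```

The gap of 0.139 matches the 12 mm slab. The side load suggests the tool sits about 1 mm towards -y, so I'll recentre, ease up and tighten.

```bash
python3 -m pendant '[{"dx":-0.4,"dy":0.3,"dz":0.5,"rx":0,"ry":0,"rz":0,"hand":0.05},{"dx":-0.3,"dy":0.2,"dz":0.4,"rx":0,"ry":0,"rz":0,"hand":0.05},{"dx":0,"dy":0,"dz":0,"rx":0,"ry":0,"rz":0,"hand":0.05}]' 60
python3 -c "
from rig import bot;s=bot.get_state();print(s['wrist_force'],s['moment'],s['tool_pos'],s['ee_rot'])"
```

```text
time: 4.78
tool_pos: [496.7, -9.0, 74.4]
ee_rot: [3.141, -0.0, 0.969]
wrist_force: [-0.4, 0.2, -0.8]
finger_gap: 0.13
[-0.41936306  0.21534568 -0.79512488] [ 0.01600687 -0.00578198  0.00882659] [496.67223752  -8.99063535  74.43299968] [ 3.14120842e+00 -2.05387326e-04  9.68760283e-01]
```

Forces are now zero. Lean to nest +y by 0.40 rad in 0.05 steps.

```bash
python3 -m pendant '[{"dx":-2.14,"dy":1.47,"dz":-0.07,"rx":-0.0283,"ry":-0.0412,"rz":0,"hand":0.05},{"dx":-2.14,"dy":1.47,"dz":-0.2,"rx":-0.0283,"ry":-0.0412,"rz":0,"hand":0.05},{"dx":-2.13,"dy":1.46,"dz":-0.32,"rx":-0.0283,"ry":-0.0412,"rz":0,"hand":0.05},{"dx":-2.11,"dy":1.45,"dz":-0.45,"rx":-0.0283,"ry":-0.0412,"rz":0,"hand":0.05}]'
python3 -c "
from rig import bot;s=bot.get_state();print(s['wrist_force'],s['moment'],s['tool_pos'],s['ee_rot'])"
```

```text
time: 5.12
tool_pos: [489.2, -3.5, 74.1]
ee_rot: [2.936, -0.002, 0.969]
wrist_force: [3.0, -5.9, 3.2]
finger_gap: 0.128
[ 2.99139307 -5.91056532  3.18952788] [-1.21463629 -0.64943791 -0.04904359] [489.1598696   -3.48988137  74.0939094 ] [ 2.93632057e+00 -1.54167544e-03  9.69184411e-01]
```

```bash
python3 -m pendant '[{"dx":-2.08,"dy":1.43,"dz":-0.58,"rx":-0.0283,"ry":-0.0412,"rz":0,"hand":0.05},{"dx":-2.06,"dy":1.42,"dz":-0.71,"rx":-0.0283,"ry":-0.0412,"rz":0,"hand":0.05},{"dx":-2.03,"dy":1.39,"dz":-0.83,"rx":-0.0283,"ry":-0.0412,"rz":0,"hand":0.05},{"dx":-1.99,"dy":1.37,"dz":-0.95,"rx":-0.0283,"ry":-0.0412,"rz":0,"hand":0.05},{"dx":0,"dy":0,"dz":0,"rx":0,"ry":0,"rz":0,"hand":0.05},{"dx":0,"dy":0,"dz":0,"rx":0,"ry":0,"rz":0,"hand":0.05}]'
python3 - <<'E'
from h import *
s=bot.get_state();print(s['wrist_force'],s['moment'],s['tool_pos'],s['ee_rot'])
p,d=bot.grab_frame('side');save(cv2.resize(p[190:290,260:380],(720,600),interpolation=2),'side4')
E
```

```text
time: 5.62
tool_pos: [480.7, 2.7, 70.9]
ee_rot: [2.739, -0.001, 0.97]
wrist_force: [2.9, -1.8, 3.0]
finger_gap: 0.132
[ 2.866809   -1.78099146  2.96683125] [-0.28155874 -0.51309885  0.14472825] [480.7051958    2.66153655  70.92029369] [ 2.73939333e+00 -1.30996912e-03  9.69897249e-01]
```

View pics/side4.png

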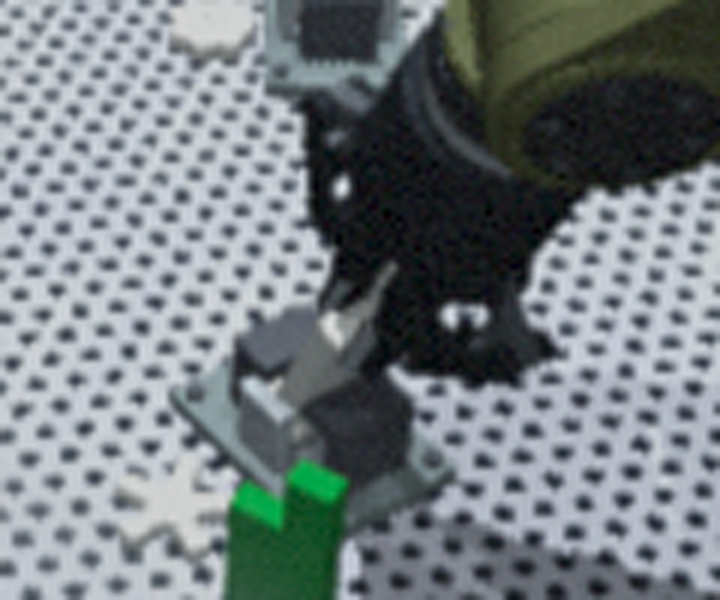

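The block leans about 23° to nest +y (slab at crop (330,350), tilted right), and the +y cheek at (360,430) has been pushed. Now the other way.

```bash
python3 -m pendant '[{"dx":1.99,"dy":-1.37,"dz":0.95,"rx":0.0283,"ry":0.0412,"rz":0,"hand":0.05},{"dx":2.03,"dy":-1.39,"dz":0.83,"rx":0.0283,"ry":0.0412,"rz":0,"hand":0.05},{"dx":2.06,"dy":-1.42,"dz":0.71,"rx":0.0283,"ry":0.0412,"rz":0,"hand":0.05},{"dx":2.08,"dy":-1.43,"dz":0.58,"rx":0.0283,"ry":0.0412,"rz":0,"hand":0.05},{"dx":2.11,"dy":-1.45,"dz":0.45,"rx":0.0283,"ry":0.0412,"rz":0,"hand":0.05},{"dx":2.13,"dy":-1.46,"dz":0.32,"rx":0.0283,"ry":0.0412,"rz":0,"hand":0.05},{"dx":2.14,"dy":-1.47,"dz":0.2,"rx":0.0283,"ry":0.0412,"rz":0,"hand":0.05},{"dx":2.14,"dy":-1.47,"dz":0.07,"rx":0.0283,"ry":0.0412,"rz":0,"hand":0.05},{"dx":0,"dy":0,"dz":0,"rx":0,"ry":0,"rz":0,"hand":0.05}]'
python3 -c "
from rig import bot;s=bot.get_state();print(s['wrist_force'],s['moment'],s['tool_pos'],s['ee_rot'])"
```

```text
time: 6.42
tool_pos: [497.3, -9.4, 74.3]
ee_rot: [-3.139, -0.001, 0.968]
wrist_force: [-2.9, 2.6, 12.9]
finger_gap: 0.128
[-2.87440109  2.62767323 12.86762524] [ 0.73567071  0.64732478 -0.01038848] [497.26403487  -9.43885247  74.29264693] [-3.13873720e+00 -6.46554531e-04  9.67677888e-01]
```

```bash
python3 -m pendant '[{"dx":2.14,"dy":-1.47,"dz":-0.07,"rx":0.0283,"ry":0.0412,"rz":0,"hand":0.05},{"dx":2.14,"dy":-1.47,"dz":-0.2,"rx":0.0283,"ry":0.0412,"rz":0,"hand":0.05},{"dx":2.13,"dy":-1.46,"dz":-0.32,"rx":0.0283,"ry":0.0412,"rz":0,"hand":0.05},{"dx":2.11,"dy":-1.45,"dz":-0.45,"rx":0.0283,"ry":0.0412,"rz":0,"hand":0.05},{"dx":2.08,"dy":-1.43,"dz":-0.58,"rx":0.0283,"ry":0.0412,"rz":0,"hand":0.05},{"dx":2.06,"dy":-1.42,"dz":-0.71,"rx":0.0283,"ry":0.0412,"rz":0,"hand":0.05},{"dx":2.03,"dy":-1.39,"dz":-0.83,"rx":0.0283,"ry":0.0412,"rz":0,"hand":0.05},{"dx":1.99,"dy":-1.37,"dz":-0.95,"rx":0.0283,"ry":0.0412,"rz":0,"hand":0.05},{"dx":0,"dy":0,"dz":0,"rx":0,"ry":0,"rz":0,"hand":0.05},{"dx":0,"dy":0,"dz":0,"rx":0,"ry":0,"rz":0,"hand":0.05}]'
python3 - <<'E'
from h import *
s=bot.get_state();print(s['wrist_force'],s['moment'],s['tool_pos'],s['ee_rot'])
p,d=bot.grab_frame('side');save(cv2.resize(p[190:290,260:380],(720,600),interpolation=2),'side5')
E
```

```text
time: 7.25
tool_pos: [512.5, -20.1, 69.8]
ee_rot: [-2.74, 0.001, 0.968]
wrist_force: [-4.3, 2.2, 6.9]
finger_gap: 0.131
[-4.31400624  2.1609803   6.93045269] [0.72431412 1.29954418 0.03736607] [512.48611399 -20.09546379  69.82687672] [-2.73976830e+00  1.21911839e-03  9.68457565e-01]
```

View pics/side5.png

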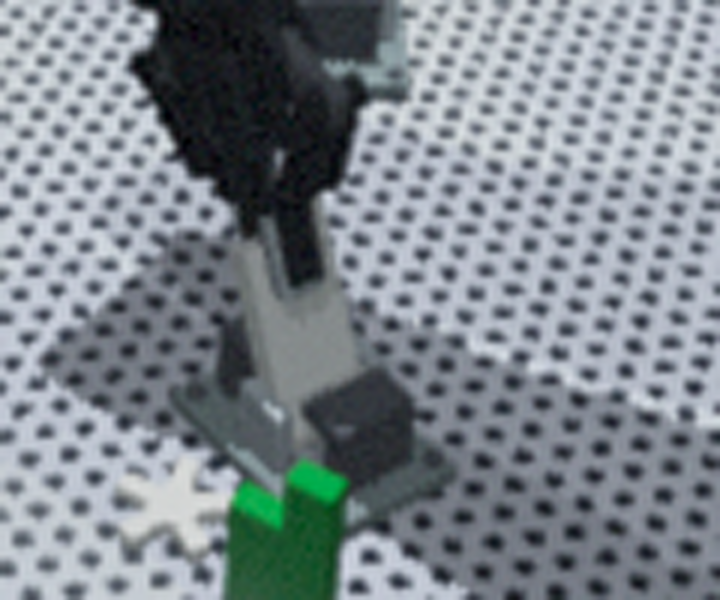

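The block leans about 23° to nest -y (slab at crop (300,320), tilted left). The -y cheek at (240,360) has moved out and the +y cheek at (360,420) has stayed out. Return upright and try a gentle lift.

```bash
python3 -m pendant '[{"dx":-1.99,"dy":1.37,"dz":0.95,"rx":-0.0283,"ry":-0.0412,"rz":0,"hand":0.05},{"dx":-2.03,"dy":1.39,"dz":0.83,"rx":-0.0283,"ry":-0.0412,"rz":0,"hand":0.05},{"dx":-2.06,"dy":1.42,"dz":0.71,"rx":-0.0283,"ry":-0.0412,"rz":0,"hand":0.05},{"dx":-2.08,"dy":1.43,"dz":0.58,"rx":-0.0283,"ry":-0.0412,"rz":0,"hand":0.05},{"dx":-2.11,"dy":1.45,"dz":0.45,"rx":-0.0283,"ry":-0.0412,"rz":0,"hand":0.05},{"dx":-2.13,"dy":1.46,"dz":0.32,"rx":-0.0283,"ry":-0.0412,"rz":0,"hand":0.05},{"dx":-2.14,"dy":1.47,"dz":0.2,"rx":-0.0283,"ry":-0.0412,"rz":0,"hand":0.05},{"dx":-2.14,"dy":1.47,"dz":0.07,"rx":-0.0283,"ry":-0.0412,"rz":0,"hand":0.05},{"dx":0,"dy":0,"dz":0.5,"rx":0,"ry":0,"rz":0,"hand":0.05},{"dx":0,"dy":0,"dz":0.5,"rx":0,"ry":0,"rz":0,"hand":0.05},{"dx":0,"dy":0,"dz":0,"rx":0,"ry":0,"rz":0,"hand":0.05}]'
python3 - <<'E'
from h import *
s=bot.get_state();print(s['wrist_force'],s['moment'],s['tool_pos'],s['ee_rot'])
p,d=bot.grab_frame('side');save(cv2.resize(p[190:290,260:380],(720,600),interpolation=2),'side6')
E
```

```text
time: 8.22
tool_pos: [496.7, -9.0, 75.3]
ee_rot: [-3.141, -0.0, 0.969]
wrist_force: [-0.0, -0.8, -0.4]
finger_gap: 0.137
[-0.0250117  -0.8198367  -0.37115448] [ 0.01469472 -0.03638169  0.03054423] [496.72783409  -9.01165771  75.26442485] [-3.14114293e+00 -8.22611220e-05  9.68857340e-01]
```

View pics/side6.png

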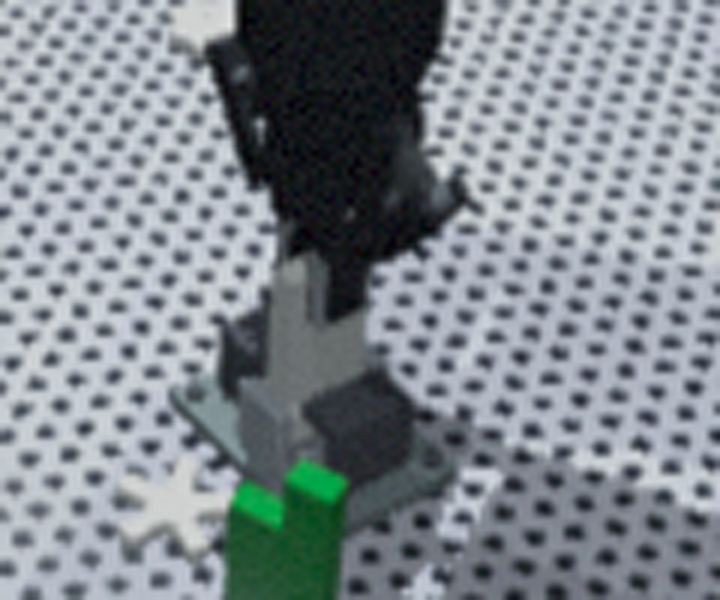

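The block is upright (crop (310,340)), with the cheeks standing off on both sides and no load. Gentle test lift of 10 mm: past the 5 mm stop, I'd see a pull if it were still caught.

```bash
python3 -m pendant '[{"dx":0,"dy":0,"dz":1.5,"rx":0,"ry":0,"rz":0,"hand":0.05},{"dx":0,"dy":0,"dz":1.5,"rx":0,"ry":0,"rz":0,"hand":0.05},{"dx":0,"dy":0,"dz":1,"rx":0,"ry":0,"rz":0,"hand":0.05},{"dx":0,"dy":0,"dz":1,"rx":0,"ry":0,"rz":0,"hand":0.05},{"dx":0,"dy":0,"dz":1,"rx":0,"ry":0,"rz":0,"hand":0.05},{"dx":0,"dy":0,"dz":0,"rx":0,"ry":0,"rz":0,"hand":0.05}]'; python3 -m pendant '[{"dx":0,"dy":0,"dz":1,"rx":0,"ry":0,"rz":0,"hand":0.05},{"dx":0,"dy":0,"dz":1,"rx":0,"ry":0,"rz":0,"hand":0.05},{"dx":0,"dy":0,"dz":0,"rx":0,"ry":0,"rz":0,"hand":0.05}]'
```

```text
time: 8.77
tool_pos: [496.7, -9.0, 81.4]
ee_rot: [3.141, -0.0, 0.969]
wrist_force: [0.1, -1.0, -1.7]
finger_gap: 0.129
time: 9.02
tool_pos: [496.7, -9.0, 83.4]
ee_rot: [3.141, -0.0, 0.969]
wrist_force: [0.0, -0.7, -0.5]
finger_gap: 0.128
```

It's free: about 8 mm up with only weight-level force. Lift the remaining 47.5 mm.

```bash
python3 -m pendant '[{"dx":0,"dy":0,"dz":2,"rx":0,"ry":0,"rz":0,"hand":0.05},{"dx":0,"dy":0,"dz":4,"rx":0,"ry":0,"rz":0,"hand":0.05},{"dx":0,"dy":0,"dz":5,"rx":0,"ry":0,"rz":0,"hand":0.05},{"dx":0,"dy":0,"dz":5,"rx":0,"ry":0,"rz":0,"hand":0.05},{"dx":0,"dy":0,"dz":5,"rx":0,"ry":0,"rz":0,"hand":0.05},{"dx":0,"dy":0,"dz":5,"rx":0,"ry":0,"rz":0,"hand":0.05},{"dx":0,"dy":0,"dz":5,"rx":0,"ry":0,"rz":0,"hand":0.05},{"dx":0,"dy":0,"dz":5,"rx":0,"ry":0,"rz":0,"hand":0.05},{"dx":0,"dy":0,"dz":5,"rx":0,"ry":0,"rz":0,"hand":0.05},{"dx":0,"dy":0,"dz":4,"rx":0,"ry":0,"rz":0,"hand":0.05},{"dx":0,"dy":0,"dz":2.5,"rx":0,"ry":0,"rz":0,"hand":0.05},{"dx":0,"dy":0,"dz":0,"rx":0,"ry":0,"rz":0,"hand":0.05},{"dx":0,"dy":0,"dz":0,"rx":0,"ry":0,"rz":0,"hand":0.05},{"dx":0,"dy":0,"dz":0,"rx":0,"ry":0,"rz":0,"hand":0.05},{"dx":0,"dy":0,"dz":0,"rx":0,"ry":0,"rz":0,"hand":0.05}]'
python3 - <<'E'
from h import *
p,d=bot.grab_frame('side');save(cv2.resize(p[180:280,260:380],(720,600),interpolation=2),'side7')
m=bot.camera_model('side'); r,k=np.mgrid[0:420,0:560]
D=np.stack([(k-m['cx'])/m['fx'],-(r-m['cy'])/m['fy'],-np.ones_like(r,float)],-1)@RM(m).T
P=(np.array(m['origin'])+D*d[...,None]).reshape(-1,3);C=p.reshape(-1,3).astype(int)
a=.969;L=(P[:,:2]-[496.7,-9])@np.array([[np.cos(a),-np.sin(a)],[np.sin(a),np.cos(a)]])
# +y face strip of slab, bright pixels
g=(abs(L[:,0])<19)&(abs(L[:,1])<18)&(P[:,2]>50)&(C.mean(1)>85)&(d.ravel()>0)
print(g.sum(),'z range',np.percentile(P[g,2],[1,99]))
for z in range(56,185,8):
    q=g&(P[:,2]>=z)&(P[:,2]<z+8)
    if q.sum()>3: print(z,q.sum(),np.median(L[q,1]).round(1),np.percentile(L[q,0],[5,95]).round(1))
for n,z in dict(chipped_foot=66,chipped_tip=178,chipped_mid=140).items():
    print(n,[(round(x['conf'],2),np.round(x['at'],1)) for x in bot.landmark_of(n,'side')],'expected',np.round(proj('side',[496.7,-9,z]),1))
E
```

```text
time: 10.27
tool_pos: [496.5, -9.0, 130.4]
ee_rot: [-3.141, 0.0, 0.969]
wrist_force: [-0.0, 0.1, -0.8]
finger_gap: 0.13
380 z range [ 74.88751228 413.54076629]
72 20 11.6 [-14.3  18.7]
80 35 12.0 [-18.3  17.9]
88 67 7.0 [-16.1  17.7]
96 34 5.5 [-14.6  18.1]
104 31 5.6 [-17.9  17.1]
112 36 5.6 [-17.1  16.5]
120 29 5.6 [-16.6  18.8]
128 10 5.8 [ 9.7 18.4]
136 9 5.7 [-18.1  18.2]
144 12 6.0 [ 9.4 18.9]
152 17 -0.9 [ 8.  18.3]
chipped_foot [(0.97, array([243.2, 307.3])), (0.7, array([307.1, 304.7])), (0.68, array([223.9, 232.6])), (0.35, array([258.8, 315.7]))] expected [243.6 312.9]
chipped_tip [(0.89, array([207.7, 316.3])), (0.76, array([265.7, 308.9])), (0.58, array([220.5, 310.8])), (0.22, array([264.8, 314.2]))] expected [205.4 315.8]
chipped_mid [(0.66, array([219. , 313.2]))] expected [219.  314.8]
```

View pics/side7.png

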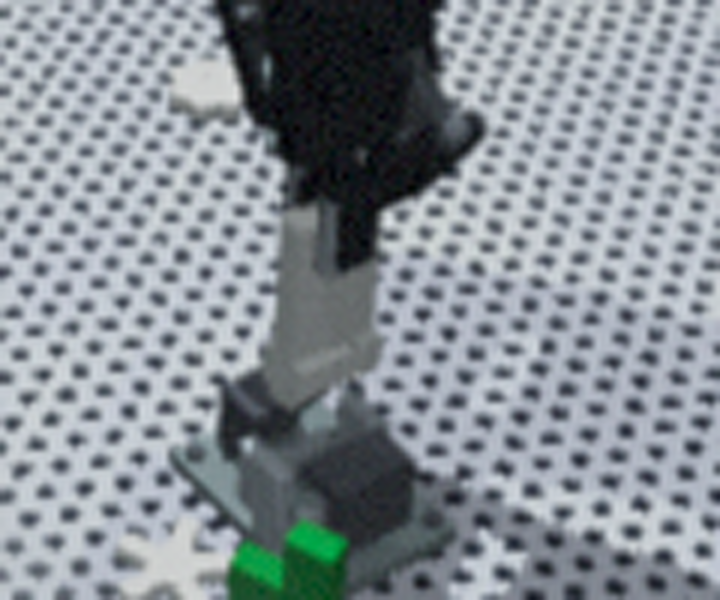

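The picture shows the block upright above its nest: foot at crop (320,370), cheeks at (260,400) and (360,480), star undisturbed. The foot shoulder at z≈89 and the notch at ≈154 both put the underside at about 66 mm, which is 20 mm above the cheeks. The face is vertical to within 0.5 mm over 50 mm.

```bash
python3 -c "
from rig import bot;print(bot.sign_off())"
```

```text
the job is handed in; nothing more can be done
None
```

I worked the chipped white block (middle nest) loose, lifted it straight up, and handed in at about 10.5 s of the 48 s. It is held upright and still above its nest at a 60 N grip.

- **Rocking:** I leaned it about 23° to nest +y, then 23° to nest -y, and brought it upright. The wrist force read at the stops was at most about 14 N, mostly downward push.
- **Lift:** A test lift of 8 mm, past the 5 mm lip stop, showed no pull beyond the block's weight, so it was free before the full lift of about 55 mm.
- **Last checks:** Depth put the foot shoulder at about z = 89 mm and the notch at about 154 mm. That puts the underside at about 66 mm, 20 mm above the cheeks. The slab face was vertical within about 0.5 mm, and wrist force was about -0.8 N.

**Disagreements and gaps:**
- The networks' foot, tip and middle points on the block were within 2 to 6 pixels of where I expected them. They also gave lower-confidence hits on other objects, including around the green look-alike, which I ignored.
- Several move calls were refused with no reason given; rows listing every field with a hand value below 1 were then accepted. One of those calls was a single-row move that ran during the testing, in the intended direction.
- The star and green block looked unmoved in the last crop. I did not measure the other two blocks or the other bystanders again at the end, but the arm did not go near them.

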